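Draw the wedge out from under the sampling-bench hatch cover

ROBOT

A 7-joint arm with a two-finger parallel gripper is mounted at the origin on the work surface. World frame = base frame: x ahead of the robot, y to its left, z up, the work surface at z = 0. Lengths are in m, angles in degrees, forces in N, time in s.
With the tool pointing down it reaches from about 0.35 to 0.9 m from the base axis. Payload 19.9 kg.
Tool frame: the origin (TCP) lies at the very end of the fingers, on their centre line; the grasp point (between the pads) lies 19 mm behind it (env.hold_point_z is the x of the grasp point in the tool frame, in m); x points along the fingers, y is the direction in which the jaws open and shut, and the axes are right-handed (so a half turn about x gives the same grasp; the last joint's range is limited). The gripper opens to 85 mm and grips with 20 to 120 N. Pads are 22 mm wide; open, the fingers measure 114 mm over their backs; the gripper's body (76 mm by 85 mm) begins 54 mm behind the grasp point. The pads swing forward as they close: fully open they stand 13 mm farther back than shut.
Start: joints at [71.878, 23.915, -0.59, 92.452, 0.269, 63.638, -3.037], TCP at [0.17, -0.602, 0.231] pointing down, gripper open.
Joint ranges: [-161.28, 161.28], [-22.2, 115.67], [-73.04, 71.86], [3.21, 147.25], [-68.34, 248.33], [10.77, 114.83], [-161.83, 161.83]. Speed limits (degrees/s): [108.29, 108.29, 136.94, 136.94, 172.46, 172.46, 172.46].

INTERFACE

Orientations are given as a 3x3 rotation matrix whose columns are the frame's x, y, z axes.
In Python, from rig import env gives the robot as it stands.
- The arm moves only by the shell command python3 -m creep 'ROWS' [OPENING] [FORCE]. ROWS is JSON, a list of rows, each a list of 4 numbers: the shift along the tool's x, y, z in cm, then the turn about the tool's x in rad. A call has 1 to 5 rows; each row is the pose to reach, as a shift and turn from the pose measured when the call began, along the tool's axes at that moment; what a row does not reach only later rows make up. A row lasts 1/8 s, in which the tool goes at most 62.5 mm and 10.7 degrees, less where a joint would pass 70% of its speed; a pose out of reach is approached as far as the arm can. A call with a gripper value outside its range is refused whole. OPENING is the opening in per cent of the stroke, from 0 (shut) to 100 (fully open), set as the call begins (- or left out, the last holds). The fingers move at their own pace and stop on an object; FORCE is the grip in N (left out, the last holds). Time passes only in rows, so rows that repeat a pose let the fingers close. It gives the time, the measured TCP pose, the force and the opening at its end, in the units of the state.
- env.get_obs(): the state, without advancing time (a new reading comes with each control period).
- env.camera(name): name is "scene" or "side" or "wrist"; returns a dict with "pixels" (480x640x3 uint8, red, green, blue), "range_z" (480x640 float32, m along the optical axis (not along the pixel's ray), 0 where there is no reading), "mtx" (3x3 intrinsics, pixels), "extrinsics" (4x4, takes a point from camera to world coordinates); the wrist camera has in their place "tool_from_camera" (4x4, takes a point from camera to tool coordinates, whose origin is the TCP and whose axes are the tool frame's). Camera axes: x right, y down, z forward; pixel columns grow to the right and rows downward; lengths in m; the calibration is good to about 2 mm. A picture is of the moment at which its call begins: read the wrist's pose just before it.
- env.sign_off(): hands the job in, once; it reports no verdict.
The state is a dict: "time": time; "joints": joint angles; "dq": joint speeds; "effort": joint torques, N m; "tcp_pos": TCP position; "tool_rot": TCP orientation; "ft_force": force on the tool from outside, world axes, zero at the start; "wrist_torque": the same for the moment, N m; "gripper_width": opening from 0.0 (shut) to 1.0 (fully open).
Only numpy, scipy, OpenCV 4.12 (cv2) and the standard library are available. Lean on these libraries where they do the work, as an engineer would, in place of code of your own. Each camera call takes 0.05 s, during which the arm holds its last target.

TASK

Pull the orange wedge that props up the heavy hatch cover straight back out along the bench, in short tugs, so that the cover sinks gently shut instead of being lifted or slamming. Then lay that wedge on its flat base in the black tray, and leave the loose grey spare wedge where it is.

Things in the scene. Friction and masses are not known exactly. Their poses are not given: they have to be found in the camera images.
- wedge: Orange wedge, 155 (x) x 44 (y) x 51 mm high, flat on the bench. Origin: centre of underside, z up. +x points to its 7 mm thin tip (x=+77 mm) under the cover; pull it along its own -x. Full-height block to grip across its width: x=-77 to -33 mm. The cover's edge rests on the slope 70 mm from the tip, 35 mm up: pulled 67 mm the cover is shut, 75 mm the tip is clear. Pull: 5 to 20 N; grip firmly.
- cover: Hatch cover: grey steel tread plate 200 (x) x 250 (y) x 10 mm, about 3.9 kg, with a yellow front edge, hinged along its far edge and falling by its own weight. Origin: middle of the lower front edge, +x towards the hinge, z up through the plate. The origin is 35 mm above the bench at the start, propped by the wedge, and 8 mm when shut (plate level).
- tray: Black open tray fixed to the bench, outside 260 (x) x 180 (y) x 35 mm high, walls and floor 5 mm thick. Origin: centre of its underside, z up; its longer side runs along its x axis. To the left or to the right of the hatch.
- spare_wedge: Grey spare wedge of the same shape and size as the orange one, same origin and axes, lying loose on the bench on the side opposite the tray. Not to be moved.
Mind the look-alikes: they are no part of the job. There is more than one size of the wedge; the one meant has the size given above.

How it is judged (in metres and radians):
On the way, in this order (a step that is already met when the one before it is completed fails the run):
1. the wedge is partly drawn out along the bench and the cover has sunk part way, still propped (height (world z) of cover between 0.012 and 0.03 m and height (world z) of wedge below 0.015 m and angle between wedge's own z axis and vertical below 0.2 rad), for 0.2 s.
2. the cover is shut, with the wedge still low on the bench, drawn back at least 55 mm (height (world z) of cover below 0.0105 m and distance of wedge from where it was at the start of the episode above 0.055 m and height (world z) of wedge below 0.015 m), for 0.1 s.
At the end, for the whole second after the job is handed in: The cover is shut (its front edge within 2.5 mm of fully down), the orange wedge lies at rest on its flat base inside the black tray (on its floor within 10 mm, level within 10 degrees), and the grey spare wedge is within 30 mm of where it was (height (world z) of cover below 0.0105 m and x of wedge in the frame of tray between -0.11 and 0.11 m and y of wedge in the frame of tray between -0.07 and 0.07 m and z of wedge in the frame of tray below 0.015 m and angle between wedge's own z axis and vertical below 0.17 rad and linear speed of wedge below 0.02 m/s and distance of spare_wedge from where it was at the start of the episode below 0.03 m); the robot touches nothing.
It fails at once if the spare wedge is moved more than 30 mm (distance of spare_wedge from where it was at the start of the episode above 0.03 m).
It fails at once if the cover is lifted more than about 13 mm at its front edge above where it started (height (world z) of cover above 0.048 m).
It fails at once if the cover slams or is flung about (turns faster than 0.9 rad/s on its hinge) (angular speed of cover above 0.9 rad/s).
It also fails if it takes over 43 s, if anything falls off the work surface, if the arm or the gripper's body presses on something with over 40 N, if the wrist force passes 120 N, or if a joint passes its speed limit or range.

## Working session

There is one attempt and no reset: what is moved stays moved. The work goes in short steps, Python scripts to look and compute and a shell command to move; the robot and the scene stay as the last step left them, time stands still between calls to the robot, and variables do not carry over. Pictures are saved under pics/ and viewed, and the job is handed in when it is done.

```bash
ls; mkdir -p pics
cat > h.py <<'E'
from rig import env
import numpy as np, cv2
def snap(name, fn):
    o=env.get_obs(); c=env.camera(name)
    cv2.imwrite('pics/'+fn+'.png', cv2.cvtColor(c['pixels'],cv2.COLOR_RGB2BGR))
    if 'extrinsics' in c: T=np.array(c['extrinsics'])
    else:
        W=np.eye(4); W[:3,:3]=o['tool_rot']; W[:3,3]=o['tcp_pos']; T=W@np.array(c['tool_from_camera'])
    K=np.array(c['mtx']); z=c['range_z']; v,u=np.mgrid[:480,:640]
    P=np.stack([(u-K[0,2])/K[0,0]*z,(v-K[1,2])/K[1,1]*z,z],-1)@T[:3,:3].T+T[:3,3]
    P[z<=0]=np.nan
    return c['pixels'],P,o
E
python3 - <<'E'
from h import *
for n in ['scene','side','wrist']:
    px,P,o=snap(n,n+'0'); np.savez('pics/'+n+'0.npz',px=px,P=P)
print(o)
E
```

```text
pics
{'time': 0.1, 'joints': array([71.87826651, 23.94471647, -0.59146924, 92.48068206,  0.26891274,
       63.63920828, -3.03693088]), 'dq': array([-0.05218649,  0.0228628 , -0.09139747, -0.01033969, -0.0684298 ,
       -0.04984893, -0.02673997]), 'effort': array([ 2.09714279e-03, -8.65816498e+01,  6.80564661e-01, -4.35632622e+01,
        1.91463309e-02,  5.04210548e-03,  5.77101605e-05]), 'tcp_pos': array([ 0.16950813, -0.60125503,  0.2307319 ]), 'tool_rot': array([[-3.68020555e-04,  2.71356944e-01, -9.62478713e-01],
       [ 1.04038515e-03, -9.62478154e-01, -2.71357185e-01],
       [-9.99999391e-01, -1.10121358e-03,  7.18960099e-05]]), 'ft_force': array([ 0.6894249 , -0.56114216, -0.24578291]), 'wrist_torque': array([ 0.03177498,  0.02495863, -0.03208327]), 'gripper_width': 0.9967383295756335}
```

View pics/scene0.png

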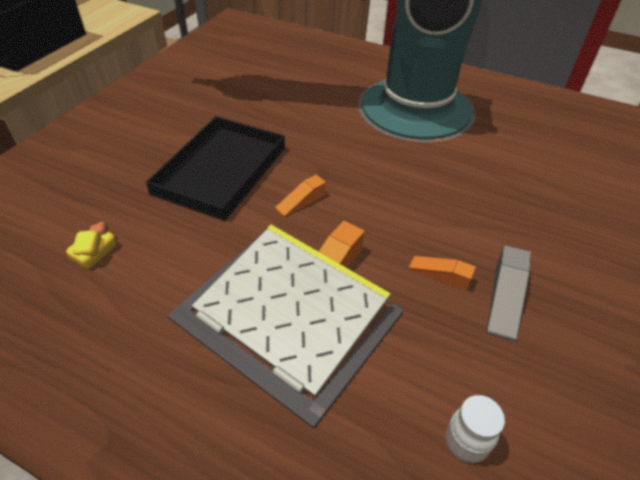

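View pics/side0.png

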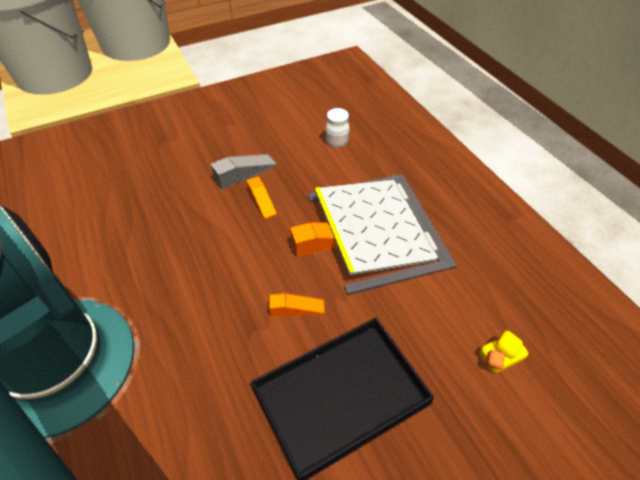

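View pics/wrist0.png

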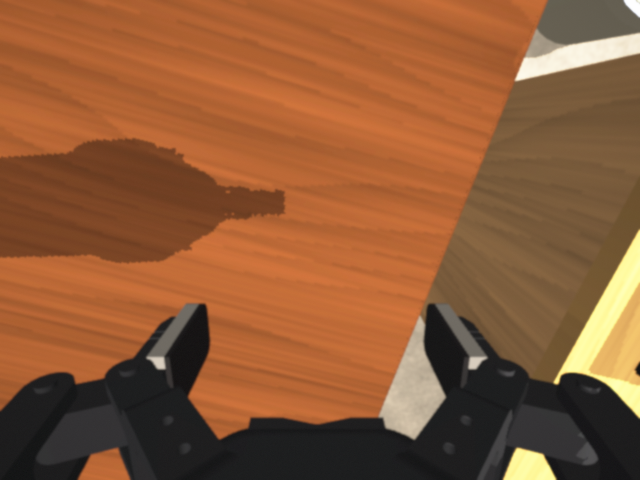

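Orange candidates in the scene image are the loose one at (302,195), the one under the cover at (342,243), and the loose one at (443,270). Only the one at (342,243) props the yellow edge, and it shows the full-height block. The grey spare is at (510,292) and the tray at (217,167), on the opposite side. Next I'll measure them and enlarge a crop to confirm.

Run:
```python
import numpy as np,cv2
for n in ['scene','side']:
    d=np.load(f'pics/{n}0.npz'); px,P=d['px'],d['P']
    hsv=cv2.cvtColor(px,cv2.COLOR_RGB2HSV)
    def comp(m,name):
        k,l,s,c=cv2.connectedComponentsWithStats(m.astype(np.uint8))
        for i in range(1,k):
            if s[i,4]<150: continue
            Q=P[l==i]; Q=Q[~np.isnan(Q[:,0])]
            print(n,name,c[i].round(),s[i,4],'zmax %.3f'%np.percentile(Q[:,2],98),end=' ')
            r=cv2.minAreaRect((Q[:,:2]*1000).astype(np.float32)); print(np.round(r[0]),np.round(r[1]),round(r[2],1))
            top=Q[Q[:,2]>np.percentile(Q[:,2],98)-0.004]
            r=cv2.minAreaRect((top[:,:2]*1000).astype(np.float32)); print('    top',np.round(r[0]),np.round(r[1]),round(r[2],1), 'z',top[:,2].mean().round(4))
    H,S,V=hsv[...,0],hsv[...,1],hsv[...,2]
    ok=(P[...,2]>0.004)&(P[...,2]<0.15)&(np.hypot(P[...,0],P[...,1])>0.25)
    comp((H>8)&(H<20)&(S>215)&(V>130)&ok,'orange')
    comp((H>=24)&(H<34)&(S>150)&ok,'yellow')
    comp((S<60)&(V>50)&ok,'grey')
    comp((V<45)&ok,'black')
    u,v={'scene':(342,243),'side':(312,237)}[n]
    cv2.imwrite(f'pics/crop_{n}.png',cv2.cvtColor(cv2.resize(px[v-60:v+60,u-80:u+80],None,fx=4,fy=4),cv2.COLOR_RGB2BGR))
```

```text
scene yellow [331. 262.] 542 zmax 0.048 [576.  37.] [250.  39.] 79.3
    top [590.  34.] [250.   9.] 79.3 z 0.0452
scene yellow [ 82. 244.] 484 zmax 0.052 [ 750. -358.] [48. 47.] 85.8
    top [ 740. -356.] [23. 32.] 9.8 z 0.05
scene grey [287. 322.] 22697 zmax 0.043 [695.  15.] [299. 247.] 79.8
    top [624.  29.] [250.  58.] 79.3 z 0.041
scene grey [508. 292.] 2691 zmax 0.052 [499. 329.] [158.  45.] 7.2
    top [451. 323.] [60. 44.] 7.5 z 0.0504
scene grey [475. 429.] 2800 zmax 0.087 [765. 334.] [57. 57.] 30.6
    top [762. 334.] [52. 53.] 33.0 z 0.0848
scene black [35. 27.] 4026 zmax 0.133 [  201. -1208.] [364. 268.] 89.7
    top [  249. -1037.] [118.  16.] 0.1 z 0.1333
scene black [216. 168.] 6790 zmax 0.035 [ 436. -289.] [263. 182.] 2.2
    top [ 437. -288.] [261. 179.] 2.4 z 0.0338
side orange [315. 239.] 844 zmax 0.052 [543.  40.] [50. 89.] 81.8
    top [528.  41.] [46. 59.] 79.8 z 0.0502
side orange [295. 306.] 695 zmax 0.036 [443. -89.] [ 44. 106.] 67.8
    top [415. -82.] [32. 45.] 65.3 z 0.0342
side yellow [334. 230.] 453 zmax 0.048 [589.  34.] [253.  11.] 79.4
    top [588
[... 346 characters left out ...]
 1155.] [ 28. 139.] 63.8 z 0.1217
side grey [337. 127.] 694 zmax 0.087 [758. 328.] [59. 56.] 49.4
    top [758. 331.] [52. 49.] 52.4 z 0.0849
side grey [240. 168.] 1230 zmax 0.053 [495. 327.] [155.  50.] 7.9
    top [446. 320.] [56. 47.] 8.2 z 0.051
side grey [385. 230.] 8927 zmax 0.043 [693.  15.] [302. 243.] 79.4
    top [623.  26.] [250.  57.] 79.8 z 0.0413
side grey [351. 420.] 176 zmax 0.008 [ 428. -333.] [29. 56.] 29.6
    top [ 428. -333.] [29. 56.] 29.6 z 0.0058
side grey [316. 442.] 814 zmax 0.008 [ 363. -337.] [95. 62.] 2.6
    top [ 363. -337.] [95. 62.] 2.6 z 0.0059
side black [346. 394.] 3808 zmax 0.037 [ 432. -294.] [258. 178.] 2.5
    top [ 432. -293.] [257. 178.] 2.5 z 0.0351
```

View pics/crop_scene.png

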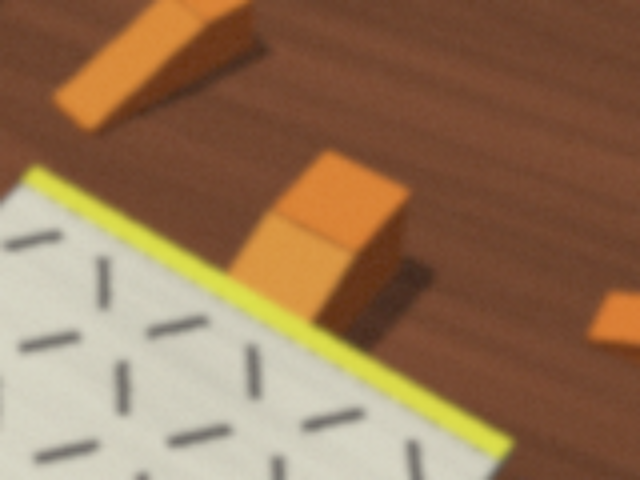

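View pics/crop_side.png

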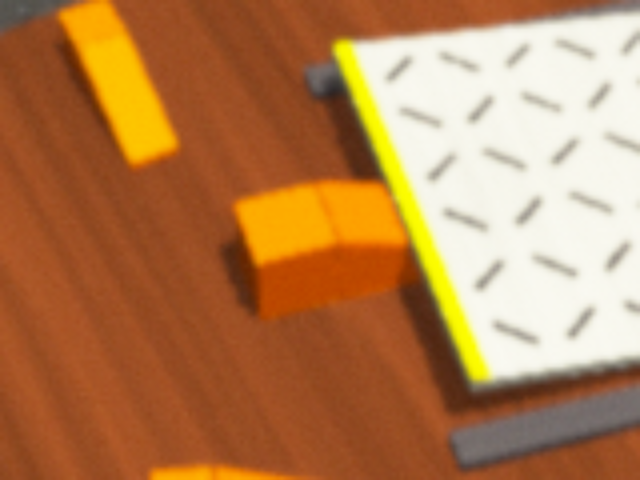

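The crop confirms it. The wedge under the yellow edge has a top at 0.051 m and is 44–46 mm wide, while the loose ones are about 35 mm high and 32 mm wide. Next I'll refine its pose and locate the other pieces.

```bash
cat > plan.py <<'E'
from h import *
def delta(target, yaw_y_deg=None, o=None):
    """target TCP world; yaw_y: world angle of tool y. prints shift in tool axes cm & turn rad"""
    o=o or env.get_obs(); R=np.array(o['tool_rot']); d=R.T@(np.array(target)-o['tcp_pos'])*100
    t=0
    if yaw_y_deg is not None:
        a=np.degrees(np.arctan2(R[1,1],R[0,1])); t=-np.radians((yaw_y_deg-a+180)%360-180)
    print('tcp',np.round(o['tcp_pos'],4),'R',np.round(R,3).tolist(),'w',round(o['gripper_width'],3),'F',np.round(o['ft_force'],1),'t',o['time'])
    print('delta cm',np.round(d,2),'turn',round(t,3))
E
python3 - <<'E'
import numpy as np,cv2
for n,box in [('scene',(300,215,375,275)),('side',(285,215,345,262))]:
    d=np.load(f'pics/{n}0.npz'); px,P=d['px'],d['P']
    hsv=cv2.cvtColor(px,cv2.COLOR_RGB2HSV)
    m=np.zeros((480,640),bool); a,b,c,e=box; m[b:e,a:c]=1
    m&=(hsv[...,0]<22)&(hsv[...,1]>170)&(P[...,2]>0.03)
    print(n,m.sum(), np.median(hsv[m],0))
    Q=P[m]; 
    for lo in (0.044,0.048):
        T=Q[Q[:,2]>lo]; r=cv2.minAreaRect((T[:,:2]*1000).astype(np.float32)); print(lo,np.round(r[0],1),np.round(r[1],1),round(r[2],1))
    # in wedge frame yaw -10.4
    for yaw in (-8,-10.4,-12.5):
        y=np.radians(yaw); ex=np.array([np.cos(y),np.sin(y)]); ey=np.array([-ex[1],ex[0]])
        T=Q[Q[:,2]>0.046]; s=T[:,:2]@ex*1000; w=T[:,:2]@ey*1000
        lo=[];
        bins=np.arange(s.min(),s.max(),5)
        for k in bins:
            q=w[(s>=k)&(s<k+5)]
            if len(q)>15: lo.append((round(k),round(q.min()),round(q.max())))
        print(yaw,lo)
d=np.load('pics/scene0.npz');
for u,v in [(443,270),(425,265),(465,272),(302,195),(510,292)]: print(u,v,d['P'][v,u].round(3))
E
```

```text
scene 1061 [ 14. 184. 217.]
0.044 [535.6  42.8] [44.6 69. ] 80.6
0.048 [530.2  43.7] [44.6 56.4] 80.3
-8 [(490, 96, 139), (495, 96, 139), (500, 96, 139), (505, 96, 139), (510, 96, 139), (515, 95, 138), (520, 95, 139), (525, 95, 139), (530, 95, 138), (535, 96, 138), (540, 95, 138), (545, 96, 137)]
-10.4 [(486, 116, 160), (491, 117, 160), (496, 117, 160), (501, 117, 160), (506, 117, 160), (511, 117, 161), (516, 116, 161), (521, 117, 161), (526, 118, 160), (531, 118, 161), (536, 118, 160), (541, 119, 160)]
-12.5 [(480, 134, 178), (485, 135, 178), (490, 136, 178), (495, 135, 178), (500, 135, 179), (505, 135, 180), (510, 135, 180), (515, 136, 180), (520, 137, 180), (525, 137, 180), (530, 138, 180), (535, 138, 180)]
side 821 [ 19. 255. 252.]
0.044 [531.4  41.5] [46.9 65.7] 80.8
0.048 [527.8  41.3] [45.9 59. ] 79.8
-8 [(488, 93, 137), (493, 93, 137), (498, 93, 135), (503, 92, 138), (508, 92, 136), (513, 92, 135), (518, 93, 136), (523, 92, 138), (528, 92, 137), (533, 92, 136), (538, 93, 137)]
-10.4 [(482, 114, 157), (487, 114, 157), (492, 114, 156), (497, 113, 159), (502, 113, 157), (507, 114, 156), (512, 115, 158), (517, 114, 160), (522, 114, 159), (527, 114, 159), (532, 115, 158)]
-12.5 [(477, 133, 175), (482, 131, 175), (487, 132, 174), (492, 131, 177), (497, 132, 175), (502, 133, 175), (507, 134, 177), (512, 133, 179), (517, 133, 178), (522, 134, 178), (527, 133, 177)]
443 270 [0.508 0.22  0.028]
425 265 [0.5   0.187 0.015]
465 272 [0.502 0.254 0.035]
302 195 [ 0.451 -0.083  0.027]
510 292 [0.507 0.331 0.033]
```

```bash
python3 -c "
from plan import *
delta([0.5225,0.0436,0.15],-100)"
```

```text
tcp [ 0.1695 -0.6013  0.2308] R [[-0.0, 0.271, -0.962], [0.001, -0.962, -0.271], [-1.0, -0.001, 0.0]] w 1.001 F [-1.3  0.7  1.1] t 0.15
delta cm [  8.13 -52.49 -51.48] turn 0.449
```

```bash
python3 -m creep '[[0,-4,-4,0.1],[0,-8,-8,0.2],[0,-12,-12,0.3],[0,-16,-16,0.4],[0,-20,-20,0.45]]' 100 && python3 -c "
from plan import *
delta([0.5225,0.0436,0.15],-100)"
```

```text
time: 0.78
tcp_pos: [0.3084, -0.3527, 0.231]
tool_rot: [[-0.0, -0.177, -0.984], [0.001, -0.984, 0.177], [-1.0, -0.001, 0.0]]
ft_force: [1.3, -0.7, -0.5]
gripper_width: 1.002
tcp [ 0.3084 -0.3527  0.231 ] R [[-0.0, -0.177, -0.984], [0.001, -0.984, 0.177], [-1.0, -0.001, 0.0]] w 1.002 F [ 1.3 -0.7 -0.5] t 0.775
delta cm [  8.12 -42.79 -14.08] turn -0.003
```

```bash
python3 -m creep '[[0,-5.5,-1.8,0],[0,-11,-3.6,0],[0,-16.5,-5.4,0],[1,-22,-7.2,0],[2,-27.5,-9,0]]' && python3 -m creep '[[1,-5,-1.6,0],[2,-9,-3,0],[4,-13,-4.3,0],[6,-15.3,-5,0],[6,-15.3,-5,0]]' && python3 -c "
from plan import *
px,P,o=snap('wrist','w1'); np.savez('pics/w1.npz',px=px,P=P)
delta([0.5225,0.0436,0.015],-100)"
```

```text
time: 1.4
tcp_pos: [0.4461, -0.0963, 0.2111]
tool_rot: [[0.0, -0.177, -0.984], [0.0, -0.984, 0.177], [-1.0, -0.001, -0.0]]
ft_force: [0.6, -0.9, -0.7]
gripper_width: 0.997
time: 2.02
tcp_pos: [0.5219, 0.0471, 0.1497]
tool_rot: [[-0.002, -0.174, -0.985], [0.001, -0.985, 0.174], [-1.0, -0.001, 0.002]]
ft_force: [-0.8, -0.6, 0.7]
gripper_width: 0.998
tcp [0.522  0.0458 0.1506] R [[-0.001, -0.176, -0.984], [0.001, -0.984, 0.176], [-1.0, -0.0, 0.001]] w 1.0 F [-0.1 -0.1  0. ] t 2.075
delta cm [13.56  0.21 -0.1 ] turn -0.002
```

View pics/w1.png

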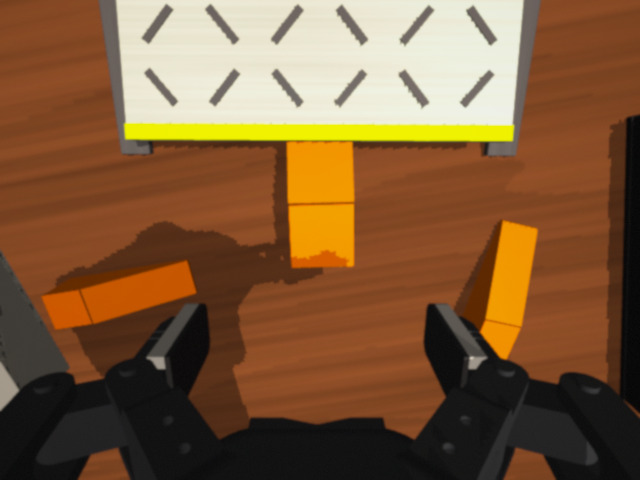

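The wrist view shows the wedge at (321,205), square to the yellow edge and aligned with the jaws, with a look-alike on each side. Next I'll measure the grasp target from here.

Run:
```python
from plan import *
d=np.load('pics/w1.npz'); P=d['P']; px=d['px']
hsv=cv2.cvtColor(px,cv2.COLOR_RGB2HSV)
m=np.zeros((480,640),bool); m[135:275,275:365]=1
m&=(hsv[...,0]<22)&(hsv[...,1]>170)
for lo in (.03,.0485):
    T=P[m&(P[...,2]>lo)]; r=cv2.minAreaRect((T[:,:2]*1000).astype(np.float32)); print(lo,np.round(r[0],1),np.round(r[1],1),r[2],T[:,2].max())
for v in range(205,268,10):
    for u in [(np.where(m[v])[0].min()),(np.where(m[v])[0].max())]: print(u,v,P[v,u].round(4))
print(P[262,320],P[204,320])
```

```text
0.03 [543.3  39. ] [44.1 85.7] 81.54440307617188 0.053887828420045414
0.0485 [529.2  41.3] [43.7 57.1] 81.54252624511719 0.053887828420045414
275 205 [ 0.5404  0.0765 -0.    ]
364 205 [0.5282 0.0058 0.001 ]
275 215 [5.324e-01 7.820e-02 5.000e-04]
364 215 [0.5199 0.0069 0.0007]
275 225 [0.5242 0.0799 0.0006]
364 225 [0.5117 0.0081 0.0015]
275 235 [5.157e-01 8.170e-02 5.000e-04]
364 235 [5.029e-01 9.100e-03 2.000e-04]
275 245 [0.5074 0.0833 0.0013]
364 245 [0.4945 0.0104 0.0009]
275 255 [4.985e-01 8.540e-02 3.000e-04]
364 255 [0.4859 0.0116 0.0014]
275 265 [4.896e-01 8.720e-02 3.000e-04]
364 265 [0.4768 0.0128 0.0011]
[0.50546289 0.04614962 0.05259778] [0.54559754 0.03918385 0.05096415]
```

```bash
python3 -m creep '[[3,0.2,-0.1,0],[6,0.25,-0.1,0],[9,0.25,-0.1,0],[11.5,0.25,-0.1,0],[13.4,0.25,-0.1,0]]' && python3 -m creep '[[0,0,0,0]]' && python3 -c "
from plan import *
px,P,o=snap('wrist','w2')
delta([0.5225,0.0430,0.015],-99.5)"
```

```text
time: 2.7
tcp_pos: [0.5225, 0.042, 0.0163]
tool_rot: [[-0.001, -0.177, -0.984], [0.0, -0.984, 0.177], [-1.0, 0.0, 0.001]]
ft_force: [-0.2, 0.1, -0.2]
gripper_width: 0.994
time: 2.82
tcp_pos: [0.522, 0.0415, 0.0158]
tool_rot: [[-0.002, -0.178, -0.984], [-0.0, -0.984, 0.178], [-1.0, 0.001, 0.002]]
ft_force: [0.4, 0.3, 0.0]
gripper_width: 1.001
tcp [0.5225 0.0415 0.0166] R [[-0.001, -0.178, -0.984], [-0.0, -0.984, 0.178], [-1.0, 0.0, 0.001]] w 0.999 F [-0.4 -0.1  1.1] t 2.875
delta cm [ 0.16 -0.15  0.03] turn -0.013
```

View pics/w2.png

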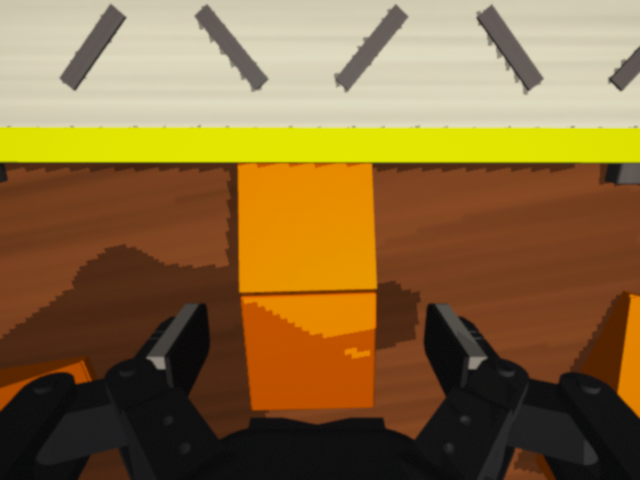

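The wedge block is centred at column 311, between pads whose midpoint is column 316. That calls for a 1.5 mm shift, then I'll close.

```bash
python3 -m creep '[[0,-0.15,0,-0.01],[0,-0.15,0,-0.01]]' && python3 -m creep '[[0,0,0,0],[0,0,0,0],[0,0,0,0],[0,0,0,0],[0,0,0,0]]' 20 90
```

```text
time: 3.12
tcp_pos: [0.5233, 0.043, 0.0174]
tool_rot: [[0.0, -0.168, -0.986], [-0.0, -0.986, 0.168], [-1.0, 0.0, -0.0]]
ft_force: [-0.1, 0.1, -0.2]
gripper_width: 0.999
time: 3.75
tcp_pos: [0.5235, 0.0432, 0.0179]
tool_rot: [[0.001, -0.167, -0.986], [-0.0, -0.986, 0.167], [-1.0, 0.0, -0.001]]
ft_force: [-3.3, 0.5, 12.1]
gripper_width: 0.501
```

Gripped at opening 0.50, or 42.6 mm against the 44 mm block. First tugs: 30 mm straight back, which should bring the cover to about 23 mm.

```bash
python3 -m creep '[[0,0,0.3,0],[0,0,0.6,0],[0,0,0.9,0],[0,0,1.2,0],[0,0,1.2,0]]' && python3 -c "
from plan import *
px,P,o=snap('side','s1')
h=cv2.cvtColor(px,cv2.COLOR_RGB2HSV)
m=(h[...,0]>=24)&(h[...,0]<34)&(h[...,1]>150)&(P[...,0]<.65)&(P[...,2]>.012)
print('edge top z',np.nanmedian(P[m][:,2]),m.sum())
delta([0.5225,0.0430,0.015],-99.5)"
```

```text
time: 4.38
tcp_pos: [0.5121, 0.0451, 0.018]
tool_rot: [[0.002, -0.167, -0.986], [-0.0, -0.986, 0.167], [-1.0, -0.0, -0.002]]
ft_force: [5.6, -0.9, -3.8]
gripper_width: 0.504
edge top z 0.04027876049141943 463
tcp [0.5122 0.0451 0.018 ] R [[0.002, -0.167, -0.986], [-0.0, -0.986, 0.167], [-1.0, -0.0, -0.002]] w 0.501 F [ 4.5 -1.3 -3.4] t 4.425
delta cm [ 0.3   0.03 -1.05] turn -0.002
```

View pics/s1.png

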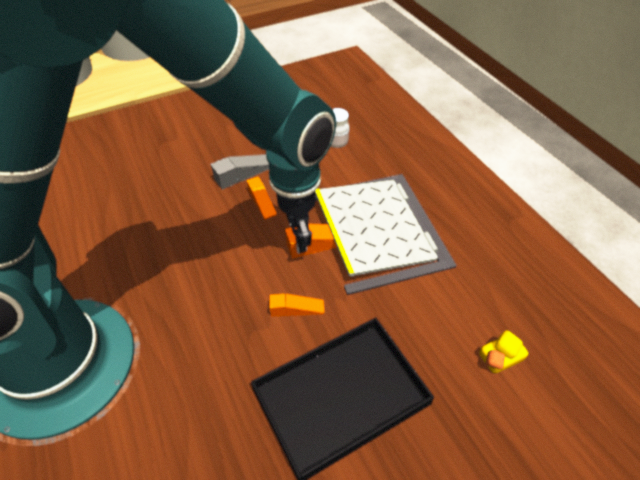

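The wedge came 11.6 mm and the edge sank about 5 mm, as expected. I'll continue to about 31 mm and hold.

```bash
python3 -m creep '[[0,0,0.4,0],[0,0,0.8,0],[0,0,1.2,0],[0,0,1.6,0],[0,0,2.0,0]]' && python3 -m creep '[[0,0,0,0],[0,0,0,0],[0,0,0,0]]' && python3 -c "
from plan import *
px,P,o=snap('side','s2')
h=cv2.cvtColor(px,cv2.COLOR_RGB2HSV)
m=(h[...,0]>=24)&(h[...,0]<34)&(h[...,1]>150)&(P[...,0]<.65)&(P[...,2]>.012)
print('edge top z',np.nanmedian(P[m][:,2]),m.sum())
delta([0.5225,0.0430,0.015],-99.5)"
```

```text
time: 5.05
tcp_pos: [0.4934, 0.0481, 0.018]
tool_rot: [[0.004, -0.168, -0.986], [-0.0, -0.986, 0.168], [-1.0, -0.0, -0.004]]
ft_force: [9.2, -1.9, -8.0]
gripper_width: 0.503
time: 5.42
tcp_pos: [0.4928, 0.0482, 0.0179]
tool_rot: [[0.003, -0.168, -0.986], [-0.0, -0.986, 0.168], [-1.0, -0.0, -0.003]]
ft_force: [-6.0, 0.9, 6.1]
gripper_width: 0.501
edge top z 0.032740813822580817 460
tcp [0.4928 0.0482 0.0179] R [[0.003, -0.168, -0.986], [-0.0, -0.986, 0.168], [-1.0, -0.0, -0.003]] w 0.504 F [-4.3  2.   4.9] t 5.475
delta cm [ 0.3   0.02 -3.01] turn -0.003
```

The edge top is at 0.033, so the origin is at about 0.023. That is within 0.012–0.030 and it was held for 0.4 s. Next I'll pull on to about 70 mm in tugs.

```bash
python3 -m creep '[[0,0,0.4,0],[0,0,0.8,0],[0,0,1.2,0],[0,0,1.6,0],[0,0,2.0,0]]' && python3 -m creep '[[0,0,0.4,0],[0,0,0.8,0],[0,0,1.2,0],[0,0,1.5,0],[0,0,1.9,0]]' && python3 -m creep '[[0,0,0.3,0],[0,0,0.6,0],[0,0,0.9,0],[0,0,0.9,0],[0,0,0.9,0]]' && python3 -c "
from plan import *
px,P,o=snap('side','s3')
h=cv2.cvtColor(px,cv2.COLOR_RGB2HSV)
m=(h[...,0]>=24)&(h[...,0]<34)&(h[...,1]>150)&(P[...,0]<.65)&(P[...,2]>.005)
print('edge top z',np.nanmedian(P[m][:,2]),m.sum())
delta([0.5225,0.0430,0.015],-99.5)"
```

```text
time: 6.1
tcp_pos: [0.4743, 0.0513, 0.018]
tool_rot: [[0.005, -0.168, -0.986], [-0.0, -0.986, 0.168], [-1.0, -0.001, -0.005]]
ft_force: [9.6, -1.6, -7.8]
gripper_width: 0.502
time: 6.72
tcp_pos: [0.4568, 0.0543, 0.0181]
tool_rot: [[0.007, -0.169, -0.986], [0.0, -0.986, 0.169], [-1.0, -0.001, -0.007]]
ft_force: [7.1, -1.3, -6.8]
gripper_width: 0.503
time: 7.35
tcp_pos: [0.4477, 0.0559, 0.018]
tool_rot: [[0.007, -0.169, -0.986], [0.0, -0.986, 0.169], [-1.0, -0.001, -0.006]]
ft_force: [-2.1, 2.2, 4.8]
gripper_width: 0.498
edge top z 0.01834405187483701 459
tcp [0.4477 0.0559 0.018 ] R [[0.007, -0.169, -0.986], [0.0, -0.986, 0.169], [-1.0, -0.001, -0.006]] w 0.498 F [-2.2  2.   5.7] t 7.4
delta cm [ 0.35  0.01 -7.59] turn -0.004
```

View pics/s3.png

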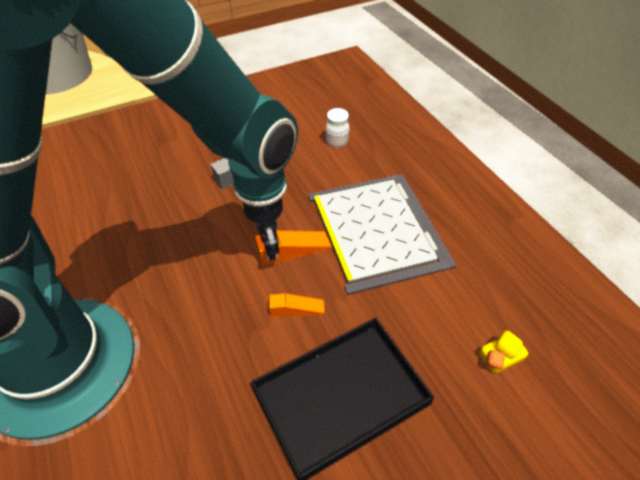

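The cover is shut, with its top at 0.018 and origin at about 0.008. The wedge has been drawn back 77 mm and its tip, at side pixel (328,240), is just clear of the edge. I'll draw it another 25 mm back, then lift.

```bash
python3 -m creep '[[0,0,0.6,0],[0,0,1.3,0],[0,0,2.0,0],[0,0,2.5,0],[0,0,2.5,0]]' && python3 -m creep '[[-1,0,0,0],[-3,0,0,0],[-5.5,0,0,0],[-8,0,0,0],[-9,0,0,0]]' && python3 -c "
from plan import *
px,P,o=snap('side','s4')
delta([0.379,-0.293,0.11],-87.6)"
```

```text
time: 8.02
tcp_pos: [0.4225, 0.0603, 0.018]
tool_rot: [[0.007, -0.169, -0.986], [0.0, -0.986, 0.169], [-1.0, -0.001, -0.007]]
ft_force: [0.8, 1.5, 7.8]
gripper_width: 0.502
time: 8.65
tcp_pos: [0.4218, 0.0602, 0.1091]
tool_rot: [[0.008, -0.169, -0.986], [-0.0, -0.986, 0.169], [-1.0, -0.001, -0.008]]
ft_force: [-0.6, -0.1, -1.8]
gripper_width: 0.505
tcp [0.4221 0.0602 0.1095] R [[0.008, -0.169, -0.986], [-0.0, -0.986, 0.169], [-1.0, -0.001, -0.008]] w 0.501 F [ 1.6  0.9 -0.7] t 8.7
delta cm [-0.08 35.54 -1.71] turn -0.211
```

View pics/s4.png

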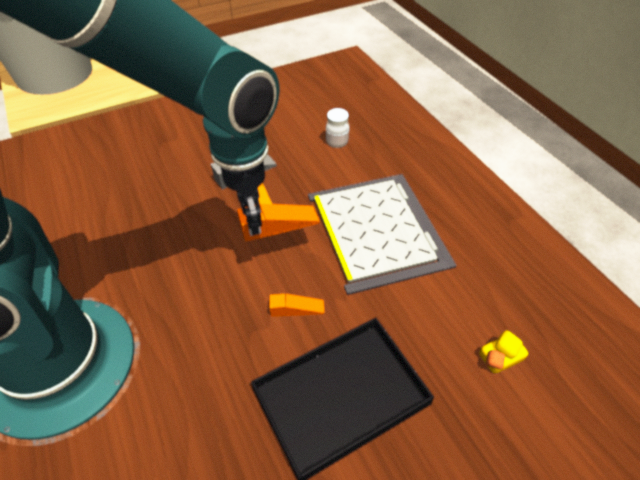

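The wedge is lifted and level in the jaws, its tip at (318,214) and clear of the shut cover. I'll carry it to the tray.

```bash
python3 -m creep '[[0,3,-0.1,-0.02],[0,7,-0.3,-0.04],[0,11,-0.5,-0.07],[0,15,-0.7,-0.09],[0,19,-0.9,-0.11]]' && python3 -m creep '[[0,4,-0.2,-0.02],[0,8,-0.3,-0.05],[0,12,-0.5,-0.07],[0,15,-0.6,-0.1],[0,16,-0.7,-0.1]]' && python3 -m creep '[[0,0,0,0]]' && python3 -c "
from plan import *
px,P,o=snap('side','s5')
px,P,o=snap('wrist','w5'); np.savez('pics/w5.npz',px=px,P=P)
delta([0.379,-0.293,0.025],-87.6)"
```

```text
time: 9.32
tcp_pos: [0.398, -0.1297, 0.1086]
tool_rot: [[0.007, -0.059, -0.998], [0.0, -0.998, 0.059], [-1.0, -0.001, -0.007]]
ft_force: [0.3, 0.4, -1.8]
gripper_width: 0.501
time: 9.95
tcp_pos: [0.3947, -0.291, 0.1076]
tool_rot: [[0.006, 0.039, -0.999], [0.001, -0.999, -0.039], [-1.0, -0.001, -0.006]]
ft_force: [-0.1, 0.4, -1.9]
gripper_width: 0.497
time: 10.07
tcp_pos: [0.3944, -0.2907, 0.1069]
tool_rot: [[0.005, 0.039, -0.999], [0.002, -0.999, -0.039], [-1.0, -0.002, -0.005]]
ft_force: [-0.1, 0.9, -2.1]
gripper_width: 0.508
tcp [ 0.3945 -0.2899  0.1071] R [[0.005, 0.04, -0.999], [0.002, -0.999, -0.04], [-1.0, -0.002, -0.005]] w 0.503 F [-0.6  0.6 -3.1] t 10.175
delta cm [8.21 0.26 1.6 ] turn -0.002
```

View pics/s5.png

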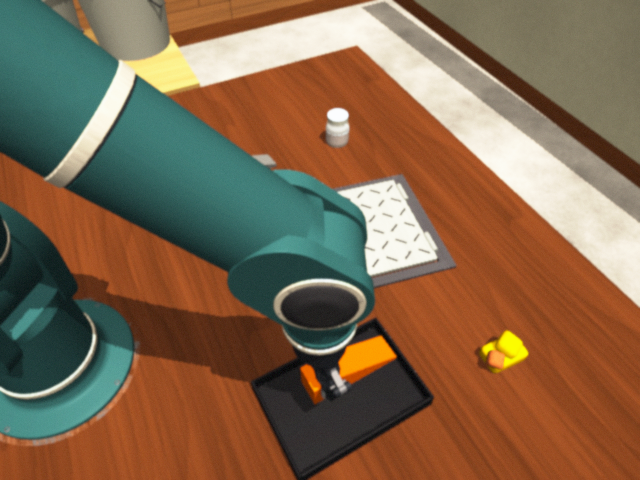

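View pics/w5.png

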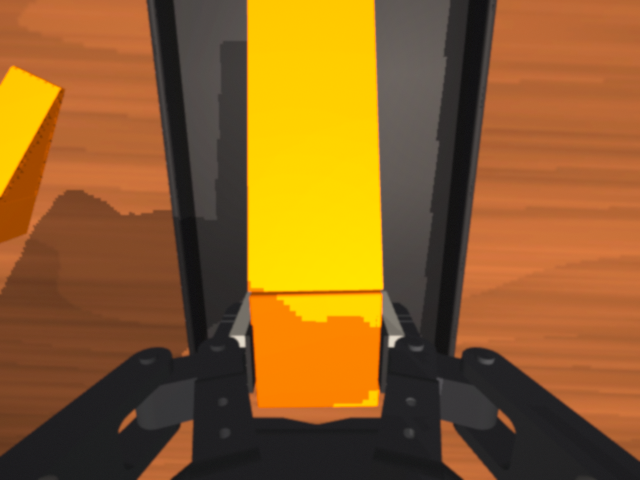

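The wedge sits square over the tray, between the walls at columns 175 and 470, and is firmly held. I'll correct 1.6 cm back and lower to just above the floor.

```bash
python3 -m creep '[[0,0.2,0.8,0],[1,0.25,1.6,0],[3,0.25,1.6,0],[5,0.25,1.6,0],[7,0.25,1.6,0]]' && python3 -m creep '[[0.3,0,0,0],[0.7,0,0,0],[0.9,0,0,0],[0.9,0,0,0]]' && python3 -c "
from plan import *
delta([0.379,-0.293,0.023],-87.6)"
```

```text
time: 10.8
tcp_pos: [0.3783, -0.2927, 0.036]
tool_rot: [[0.005, 0.04, -0.999], [0.002, -0.999, -0.04], [-1.0, -0.002, -0.005]]
ft_force: [0.3, -0.1, -1.6]
gripper_width: 0.501
time: 11.3
tcp_pos: [0.3784, -0.2928, 0.0273]
tool_rot: [[0.005, 0.04, -0.999], [0.002, -0.999, -0.04], [-1.0, -0.001, -0.005]]
ft_force: [0.1, -0.2, -1.6]
gripper_width: 0.499
tcp [ 0.3784 -0.2928  0.0273] R [[0.005, 0.04, -0.999], [0.002, -0.999, -0.04], [-1.0, -0.001, -0.005]] w 0.499 F [ 0.1 -0.2 -1.6] t 11.3
delta cm [ 0.43  0.02 -0.06] turn -0.002
```

```bash
python3 -m creep '[[0.1,0,0,0],[0.2,0,0,0],[0.3,0,0,0],[0.35,0,0,0],[0.35,0,0,0]]'
```

```text
time: 11.92
tcp_pos: [0.3784, -0.2928, 0.0238]
tool_rot: [[0.005, 0.04, -0.999], [0.002, -0.999, -0.04], [-1.0, -0.001, -0.005]]
ft_force: [0.6, -0.3, -1.9]
gripper_width: 0.503
```

```bash
python3 -m creep '[[0.05,0,0,0],[0.1,0,0,0],[0.1,0,0,0]]'; python3 -m creep '[[0.05,0,0,0],[0.1,0,0,0],[0.1,0,0,0]]'
```

```text
time: 12.3
tcp_pos: [0.3786, -0.2928, 0.023]
tool_rot: [[0.005, 0.04, -0.999], [0.001, -0.999, -0.04], [-1.0, -0.001, -0.005]]
ft_force: [-1.5, 2.4, 5.3]
gripper_width: 0.505
time: 12.68
tcp_pos: [0.3786, -0.2928, 0.0229]
tool_rot: [[0.005, 0.04, -0.999], [0.001, -0.999, -0.04], [-1.0, -0.001, -0.005]]
ft_force: [-7.5, 6.6, 26.2]
gripper_width: 0.501
```

The wedge touched the floor at TCP z 0.023, as predicted. I'll release, then rise.

```bash
python3 -m creep '[[-0.1,0,0,0],[-0.1,0,0,0],[-0.1,0,0,0],[-0.1,0,0,0],[-0.1,0,0,0]]' 100 && python3 -m creep '[[-1,0,0,0],[-3,0,0,0],[-6,0,0,0],[-10,0,0,0],[-14,0,0,0]]' && python3 -m creep '[[-3,0,4,0],[-6,0,4,0],[-6,0,4,0]]' && python3 -c "
from plan import *
for n in ['side','scene','wrist']:
    px,P,o=snap(n,n+'9'); np.savez(f'pics/{n}9.npz',px=px,P=P)
delta([0.379,-0.293,0.023],-87.6)"
```

```text
time: 13.3
tcp_pos: [0.3786, -0.2928, 0.0238]
tool_rot: [[0.005, 0.04, -0.999], [0.001, -0.999, -0.04], [-1.0, -0.001, -0.005]]
ft_force: [-0.2, 0.5, -0.3]
gripper_width: 0.999
time: 13.92
tcp_pos: [0.3778, -0.2928, 0.1657]
tool_rot: [[0.005, 0.04, -0.999], [0.001, -0.999, -0.04], [-1.0, -0.001, -0.005]]
ft_force: [0.9, -0.6, 0.1]
gripper_width: 0.999
time: 14.3
tcp_pos: [0.338, -0.295, 0.2281]
tool_rot: [[0.008, 0.04, -0.999], [-0.002, -0.999, -0.04], [-1.0, 0.003, -0.008]]
ft_force: [-0.4, -0.1, -0.3]
gripper_width: 1.001
tcp [ 0.3374 -0.2941  0.2252] R [[0.005, 0.04, -0.999], [0.001, -0.999, -0.04], [-1.0, -0.001, -0.005]] w 0.998 F [-0.5 -0.2  0.6] t 14.45
delta cm [20.24  0.08 -4.07] turn -0.001
```

View pics/wrist9.png

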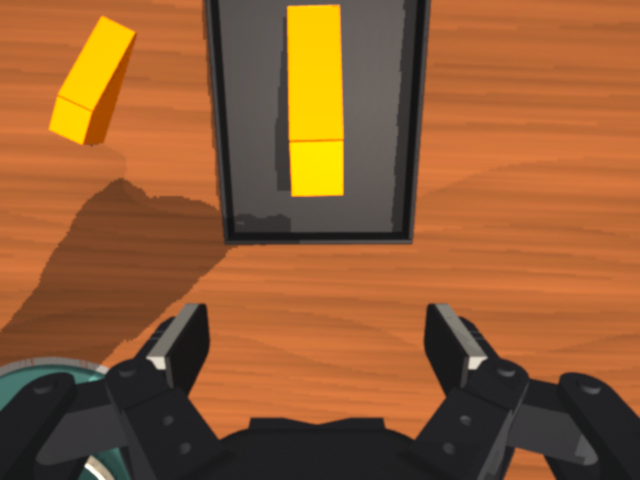

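View pics/scene9.png

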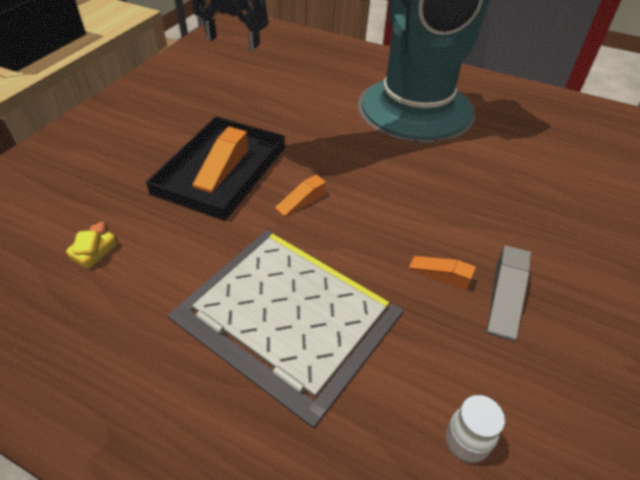

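The wedge lies flat at the middle of the tray, at wrist pixel (316,100) and scene pixel (222,160). The cover is shut, and the grey spare is still at (510,292). One numeric check, then I'll hand in.

Run:
```python
from plan import *
a=np.load('pics/scene0.npz'); b=np.load('pics/scene9.npz'); P=b['P']; h=cv2.cvtColor(b['px'],cv2.COLOR_RGB2HSV)
m=np.zeros((480,640),bool); m[120:195,185:255]=1; m&=(h[...,0]<22)&(h[...,1]>150)&(P[...,2]>.008)
r=cv2.minAreaRect((P[m][:,:2]*1000).astype(np.float32)); print('wedge',np.round(r[0]),np.round(r[1]),r[2],'top z',np.percentile(P[m][:,2],[1,98]).round(4))
y=(h[...,0]>=24)&(h[...,0]<34)&(h[...,1]>150); y[:, :200]=0
print('cover edge top z',np.nanmedian(P[y][:,2]))
d=np.abs(a['px'].astype(int)-b['px'])[235:350,480:540]; print('spare diff',d.max(),d.mean())
print(env.get_obs()['dq'].round(2)); print(env.sign_off())
```

```text
wedge [ 407. -295.] [218.  76.] 15.463639259338379 top z [0.0088 0.0569]
cover edge top z 0.018499803264527992
spare diff 13 2.2733816425120774
[-0.13  0.91  0.05  0.19  0.06 -0.09 -0.07]
the job is handed in; nothing more can be done
None
```

I pulled the orange propping wedge straight back along the bench in short tugs and laid it in the black tray, then handed in at about 14.5 s of the 43 s allowed. No verdict was reported.

- **Part-way step:** with the wedge drawn back about 31 mm, the cover's front edge was at about 23 mm. I held it there for about 0.4 s.
- **Cover shut:** the edge was at about 8.3 mm after 77 mm of pull and about 8.5 mm at the end, under the 10.5 mm limit. I did not measure how fast the cover turned. It was drawn at about 30 mm/s, which works out to well under the 0.9 rad/s limit.
- **Wedge in tray:** it touched the floor at the tool height I had predicted. The wrist and scene pictures show it flat and near the middle of the tray, and the top height of about 0.057 m fits it lying on the 5 mm floor.
- **Grey spare wedge:** it looks unmoved, with only slight pixel differences between the first and last pictures.
- **Robot:** the arm stood clear at the end, touching nothing.

**Check that disagreed:** the last outline fit of the wedge in the tray gave 218 × 76 mm turned 15°, which does not match its 155 × 44 mm size. I think stray pixels got into the mask, so I relied on the pictures and heights for its position and never confirmed it with a clean fit.

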